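# Release the clamp of the drying pot and take off its lid

### The job

The lid of the steel pot is held down by a clamp knob. Turn the clamp by its handle, away from the lid, until it clicks past its detent and stays fully open; only then lift the lid off and set it down, without dropping it, flat and right way up in the middle of the round cork mat. Leave the clamp open, and do not shift or tip the jars and other things on the bench.

Things in the scene. Friction and masses are not known exactly. Their poses are not given: they have to be found in the camera images.
- pot: Open round stainless-steel pot fixed to the bench, 132 mm outer diameter, wall 4 mm, rim 90 mm above the bench, closed by the lid. Origin: centre of its underside, z up. On its +x side, 90 mm from the pot's axis, stands a post (30 mm diameter) that carries the clamp, and from it a bracket with the detent's spring reaches 65 mm to the -y side, no higher than 94 mm.
- clamp (a joint): Clamp knob about its upright axis, rad: 0 = closed (steel tongue over the lid's edge, handle straight away from the pot); grows counter-clockwise from above (handle swings from the pot's +x to its +y) to 1.57 = fully open, tongue clear. A sprung detent resists (at most 0.35 N m, 6 N at the handle) up to mid-turn, then snaps it on to the open end; short of mid-turn it springs back.
- clamp_pivot (a point): Point on the clamp's turning axis at the level of the handle's top face, 119.5 mm above the bench. The hub is 32 mm across, its top 8 mm above this point; the tongue reaches 35 mm from the axis, away from the handle. This point turns with the clamp: its x axis points along the handle.
- clamp_handle (a point): Point on the top face of the clamp's black handle, 65 mm out from the turning axis. The handle is a straight level bar 18 mm wide, 20 mm high (underside 99.5 mm above the bench), reaching 85 mm from the axis.
- lid: Loose stainless-steel lid (about 0.45 kg) on the pot: flange 140 mm diameter, 5 mm thick, with a low dome and a black knob on top; beneath the flange a 4 mm deep locating disc, 116 mm diameter, drops into the pot's mouth (inner diameter 124 mm). Origin: centre of the underside of the locating disc, z up. Total height 56 mm.
- lid_knob (a point): Centre of the lid's black round knob, 32 mm diameter and 34 mm high, 42 mm above the lid's origin; the knob's top is 14 mm above this point and the dome 20 mm below it.
- mat: Round cork mat fixed to the bench, 190 mm diameter, 6 mm thick. Origin: centre of its underside.
- jar_a: Low amber glass jar with a white cap, 60 mm across, 70 mm high; a bystander. Origin: centre of its underside.
- jar_b: Amber glass jar with a steel cap, 70 mm across, 90 mm high; a bystander. Origin: centre of its underside.
- bottle: White plastic bottle, 66 mm across, 140 mm high; a bystander. Origin: centre of its underside.
- bowl: White porcelain bowl, 84 mm across, 45 mm high; a bystander. Origin: centre of its underside.
- dish: Aluminium weighing dish, 84 mm across, 30 mm high; a bystander. Origin: centre of its underside.
- spoon: Steel spoon, 160 mm long, lying along its x axis; a bystander. Origin under its middle.
Mind the look-alikes: they are no part of the job. Several things have the shape of the lid; the one meant has the colours described above.

How it is judged (in metres and radians):
On the way, in this order (a step that is already met when the one before it is completed fails the run):
1. the clamp has clicked past its detent and stays open, the lid still on the pot (value of joint clamp above 1.35 rad and z of lid in the frame of pot below 0.095 m), for 0.2 s.
2. the lid is lifted clear of the pot (z of lid in the frame of pot above 0.116 m), for 0.1 s.
At the end, for the whole second after the job is handed in: The clamp is open (above 1.35 rad) and the lid rests still, right way up and flat (within 0.1 rad) on the cork mat, its centre within 30 mm of the mat's centre (value of joint clamp above 1.35 rad and horizontal distance between lid and mat below 0.03 m and z of lid in the frame of mat below 0.012 m and angle between lid's own z axis and vertical below 0.1 rad and linear speed of lid below 0.02 m/s and angular speed of lid below 0.2 rad/s); the robot touches nothing.
It fails at once if the lid is dropped (falls free from more than about 2 cm) (linear speed of lid above 0.62 m/s and contact force between the fingers and lid below 0.05 N).
It fails at once if a bystander is shifted by more than 30 mm or tipped (distance of any of jar_a, jar_b, bottle, bowl, dish, spoon from where it was at the start of the episode above 0.03 m or angle between any of jar_a, jar_b, bottle, bowl, dish, spoon's own z axis and vertical above 0.4 rad).
It also fails if it takes over 61 s, if anything falls off the work surface, if the arm or the gripper's body presses on something with over 40 N, if the wrist force passes 120 N, or if a joint passes its speed limit or range.

### The arm

A 6-joint arm with a two-finger parallel gripper is mounted at the origin on the work surface. World frame = base frame: x ahead of the robot, y to its left, z up, the work surface at z = 0. Lengths are in mm, angles in rad, forces in N, time in s.
With the tool pointing down it reaches from about 275 to 1000 mm from the base axis. Payload 8.4 kg.
Tool frame: the origin (TCP) lies between the finger pads; the fingertips stand 17 mm ahead of it and the grasp point (between the pads) lies 2 mm behind it; z points along the fingers, y is the line along which they close (so a half turn about z gives the same grasp; the last joint's range is limited). The gripper opens to 85 mm and grips with 20 to 120 N. Pads are 22 mm wide; open, the fingers measure 114 mm over their backs; the gripper's body (76 mm by 85 mm) begins 54 mm behind the grasp point. The pads swing forward as they close: fully open they stand 13 mm farther back than shut.
Start: joints at [-1.11, 0.353, 1.633, -0, 1.155, -0.002], TCP at [279.034, -559.257, 248.281] pointing down, gripper open.
Joint ranges: [-2.63, 2.63], [-0.92, 2.1], [0.06, 2.66], [-1.3, 4.44], [0, 2.69], [-3.02, 3.02]. Speed limits (rad/s): [2.22, 2.22, 2.79, 3.14, 3.14, 3.14].

### API

Orientations are given as [roll, pitch, yaw] about the fixed x, y, z axes, in that order (R = Rz(yaw) Ry(pitch) Rx(roll)).
In Python, from rig import sense, grab_frame, sign_off gives the robot as it stands. The module is installed in compiled form; this text tells all that it offers.
- The arm moves only by the tool send_rows, never from a script. Its argument "moves" is a list that holds one entry, the list of rows, each a list of 7 numbers: the shift along the world's x, y, z in m, then the turn, a rotation vector about the world's x, y, z in rad, then the opening, from -1 (shut) to 1 (fully open). In form: [[[dx, dy, dz, rx, ry, rz, jaw], ...]]. A call has 1 to 10 rows; each row shifts and turns the commanded pose from where the row before left it; what a row does not reach is not made up. A row lasts 1/10 s, in which the tool goes at most 50 mm and 8.59 degrees, less where a joint would pass 70% of its speed; a pose out of reach is approached as far as the arm can. A call with a gripper value outside its range is refused whole. The fingers move at their own pace and stop on an object; "grip_force" is the grip in N (left out, the last holds). Time passes only in rows, so rows that do not move let the fingers close. It gives the time, the measured TCP pose, the force, the opening and the grip force at its end, in the units of the state.
- sense(): the state, without advancing time (a new reading comes with each control period).
- grab_frame(name): name is "side" or "top" or "wrist"; returns a dict with "img" (384x512x3 uint8, red, green, blue), "mtx" (3x3 intrinsics, pixels), "rvec" (rotation vector, rad) and "tvec" (3), from world to camera coordinates, as OpenCV has them; the wrist camera has in their place "T_tool_cam" (4x4, takes a point from camera to tool coordinates, whose origin is the TCP and whose axes are the flange's). Camera axes: x right, y down, z forward; pixel columns grow to the right and rows downward; lengths in mm; the calibration is good to about 2 mm. A picture is of the moment at which its call begins: read the wrist's pose just before it. There is no depth.
- sign_off(): hands the job in; it is judged then, once.
The state is a dict: "clock": time; "qpos": joint angles; "qvel": joint speeds; "joint_efforts": joint torques, N m; "eef_pos": TCP position; "tcp_rot": TCP orientation; "contact_force": force on the tool from outside, world axes, zero at the start; "wrist_torque": the same for the moment, N m; "opening": opening from 0.0 (shut) to 1.0 (fully open); "grasp_force": force on a finger pad.
Only numpy, scipy, OpenCV 4.12 (cv2) and the standard library are available. Lean on these libraries where they do the work, as an engineer would, in place of code of your own. Each camera call takes 0.05 s, during which the arm holds its last target. There are 200 camera calls.

## Working session

There is one attempt and no reset: what is moved stays moved. The work goes in short steps, Python scripts to look and compute and a tool call to move; the robot and the scene stay as the last step left them, time stands still between calls to the robot, and variables do not carry over. Pictures are saved under pics/ and viewed, at most 10 in all, crops included, and the job is handed in when it is done.

Besides the shell and the picture viewer there is one more tool, called after "Emit:" by a JSON object that holds its "fn" and its "kwargs", one argument or row to a line. send_rows: Moves the arm, as the interface text tells. Its arguments: {"type":"object","properties":{"moves":{"type":"array"},"grip_force":{"type":"number"}},"required":["moves"]}

```bash
mkdir -p pics
cat > h.py <<'E'
import numpy as np, cv2
from rig import sense, grab_frame, sign_off
def ray(f,u,v):
    R=cv2.Rodrigues(np.array(f["rvec"],float))[0]; t=np.array(f["tvec"],float).ravel()
    d=R.T@np.linalg.inv(np.array(f["mtx"]))@np.array([u,v,1.]); return -R.T@t,d
def onz(f,u,v,z):
    c,d=ray(f,u,v); return c+d*(z-c[2])/d[2]
def proj(f,p):
    return cv2.projectPoints(np.array(p,float).reshape(-1,3),np.array(f["rvec"],float),np.array(f["tvec"],float),np.array(f["mtx"]),None)[0].reshape(-1,2)
E
python3 - <<'E'
from h import *
import pickle
for n in("top","side"):
    f=grab_frame(n); pickle.dump(f,open(n+".pkl","wb"))
    cv2.imwrite(f"pics/{n}0.png",cv2.resize(f["img"][:,:,::-1],(800,600),interpolation=cv2.INTER_CUBIC))
    print(n,ray(f,256,192))
print(sense())
E
```

```text
top (array([ 467.6342471 ,   -1.87662816, 1380.6458338 ]), array([ 0.07961033,  0.01623668, -0.99674653]))
side (array([ 178.79959709,  809.18581348, 1030.52819931]), array([ 0.30715944, -0.63491919, -0.70912857]))
{'clock': 0.1, 'qpos': array([-1.11037811e+00,  3.53607567e-01,  1.63407975e+00,  8.19829706e-06,
        1.15519132e+00, -2.43720406e-03]), 'qvel': array([-0.00018595, -0.0020124 , -0.00205303,  0.00026597,  0.00047815,
        0.00030452]), 'joint_efforts': array([-3.41020705e-04, -6.06359482e+01, -3.42818999e+01, -6.34817911e-05,
        3.89581648e-03, -8.81283654e-06]), 'eef_pos': array([ 278.86195452, -558.87454826,  247.61027588]), 'tcp_rot': array([-3.14030670e+00, -1.06302997e-05,  4.62852099e-01]), 'contact_force': array([-0.31926423,  0.22751436, -0.65626991]), 'wrist_torque': array([ 0.01083624,  0.01934381, -0.00992668]), 'grasp_force': 0.0, 'opening': 0.9978686672352255}
```

View pics/top0.png

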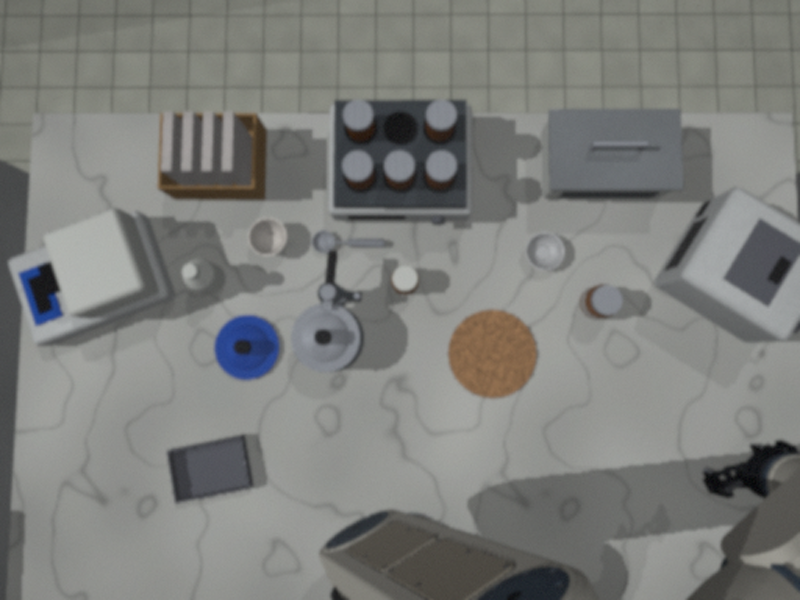

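View pics/side0.png

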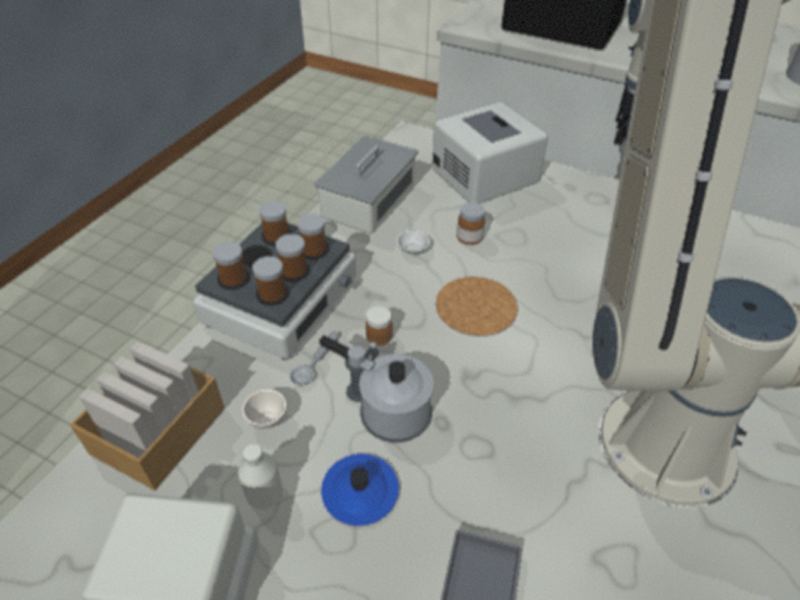

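The top view shows the pot lid at (327,337), with the hub at (327,293) and the closed handle pointing up to (332,255). jar_a is at (404,278), the mat at (493,353), and a blue decoy lid at (247,347). The side view agrees, with the lid knob at (397,372) and the handle tip at (325,342).

Run:
```python
from h import *
import pickle
F={n:pickle.load(open(n+".pkl","rb")) for n in("top","side")}
s=512/800
def blob(n,m,box,):
    k=np.zeros_like(m); x0,y0,x1,y1=[int(a*s) for a in box]; k[y0:y1,x0:x1]=m[y0:y1,x0:x1]
    c=max(cv2.findContours(k,cv2.RETR_EXTERNAL,cv2.CHAIN_APPROX_NONE)[0],key=cv2.contourArea)
    M=cv2.moments(c); return np.array([M["m10"]/M["m00"],M["m01"]/M["m00"]]),c
masks={}
for n,f in F.items():
    h=cv2.cvtColor(f["img"],cv2.COLOR_RGB2HSV)
    masks[n]=((h[:,:,2]<75)*255).astype(np.uint8), cv2.inRange(h,(5,80,90),(22,255,255))
def tri(a,b):
    c1,d1=ray(F["top"],*a);c2,d2=ray(F["side"],*b)
    A=np.c_[d1,-d2];t=np.linalg.lstsq(A,c2-c1,rcond=None)[0];p,q=c1+t[0]*d1,c2+t[1]*d2
    return (p+q)/2,np.linalg.norm(p-q)
kt,_=blob("top",masks["top"][0],(308,322,345,355));ks,_=blob("side",masks["side"][0],(383,360,412,385))
print("knob",kt,ks,tri(kt,ks),onz(F["top"],*kt,135))
ht,hc=blob("top",masks["top"][0],(318,245,345,290));hs,_=blob("side",masks["side"][0],(312,330,352,362))
print("handle",ht,hs,tri(ht,hs))
P=np.array([onz(F["top"],*p[0],119.5)[:2] for p in hc]);print("ext",P.min(0),P.max(0),cv2.minAreaRect(P.astype(np.float32)))
for n,b in(("top",(440,300,550,405)),("side",(425,270,530,345))):
    m,c=blob(n,masks[n][1],b);e=cv2.fitEllipse(c);print("mat",n,onz(F[n],*e[0],6),cv2.minEnclosingCircle(np.array([onz(F[n],*p[0],6)[:2] for p in c],np.float32)))
# lid flange / hub
for nm,p,z in(("flange ctr",(327,337),91),("hub",(327,293),127.5),("jar_a",(404,273),70),("spoon a",(325,240),5),("spoon b",(390,243),5),("bowl",(268,237),45),("post?",(357,297),94)):
    print(nm,onz(F["top"],*(np.array(p)*s),z).round())
x0,y0,x1,y1=[int(a*s) for a in(230,210,430,390)]
cv2.imwrite("pics/crop.png",cv2.resize(F["top"]["img"][y0:y1,x0:x1,::-1],None,fx=6,fy=6,interpolation=cv2.INTER_CUBIC)[:600,:800]); print(x0,y0)
```

```text
knob [206.57017544 215.4005848 ] [253.60249554 237.6631016 ] (array([494.13615958, 169.82282397, 127.77866569]), np.float64(2.5968792677410364)) [495.18718175 169.3083397  135.        ]
handle [211.58165548 171.07829978] [213.38596491 221.25341131] (array([634.69354038, 158.50259693, 112.67967256]), np.float64(0.10962446672388122))
ext [593.19151914 143.33412179] [665.54640092 165.61657487] ((628.817138671875, 157.212646484375), (73.61299133300781, 20.67259979248047), 5.599760055541992)
mat top [ 463.23468351 -177.11828017    6.        ] ((463.9043273925781, -177.0413818359375), 92.30406188964844)
mat side [ 459.34842322 -173.30075054    6.        ] ((461.2339172363281, -176.738525390625), 93.51520538330078)
flange ctr [495. 167.  91.]
hub [581. 163. 128.]
jar_a [628.  11.  70.]
spoon a [709. 185.   5.]
spoon b [702.  43.   5.]
bowl [709. 301.  45.]
post? [576. 106.  94.]
147 134
```

View pics/crop.png

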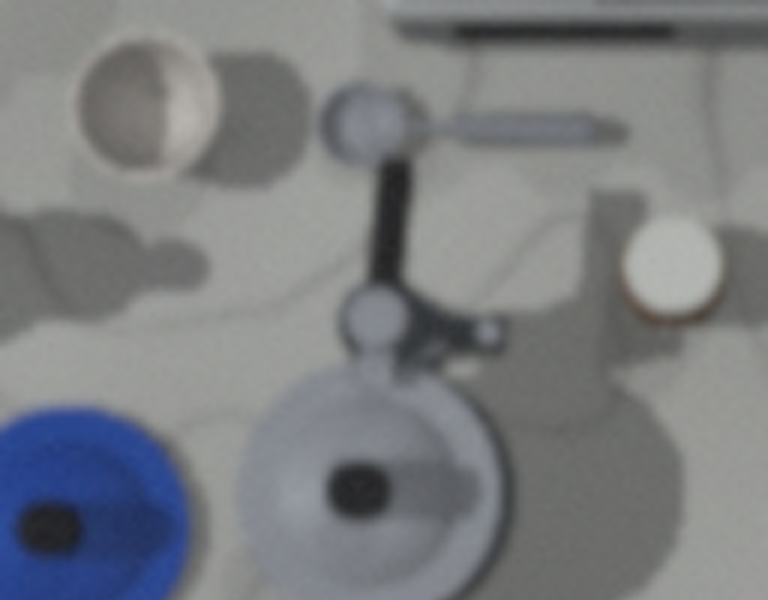

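The crop confirms the steel lid on the pot, the hub at (375,318), the handle running to (398,165), and the bracket on the -y side at (487,333). The sizes match: the knob's height comes out at 128 mm and the mat's radius at 93 mm. I'll move the arm over with the fingers shut.

Emit:
{"fn": "send_rows", "kwargs": {
  "moves": [
    [[0.0228, 0.0412, 0, 0, 0, -0.029, -1], [0.0228, 0.0412, 0, 0, 0, -0.029, -1], [0.0228, 0.0412, 0, 0, 0, -0.029, -1], [0.0228, 0.0412, 0, 0, 0, -0.029, -1], [0.0228, 0.0412, 0, 0, 0, -0.029, -1], [0.0228, 0.0412, 0, 0, 0, -0.029, -1], [0.0228, 0.0412, 0, 0, 0, -0.029, -1], [0.0228, 0.0412, 0, 0, 0, -0.029, -1], [0.0228, 0.0412, 0, 0, 0, -0.029, -1], [0.0228, 0.0412, 0, 0, 0, -0.029, -1]]
  ]
}}

```text
clock: 1.1
eef_pos: [507.5, -145.4, 248.2]
tcp_rot: [-3.142, 0.0, 0.172]
contact_force: [-0.1, -0.1, -0.1]
opening: 0.001
grasp_force: 0.0
```

Emit:
{"fn": "send_rows", "kwargs": {
  "moves": [
    [[0.0228, 0.0412, 0, 0, 0, -0.029, -1], [0.0228, 0.0412, 0, 0, 0, -0.029, -1], [0.0228, 0.0412, 0, 0, 0, -0.029, -1], [0.0228, 0.0412, 0, 0, 0, -0.029, -1], [0.0228, 0.0412, 0, 0, 0, -0.029, -1], [0.0228, 0.0412, 0, 0, 0, -0.029, -1], [0, 0, -0.03, 0, 0, 0, -1], [0, 0, -0.03, 0, 0, 0, -1], [0, 0, 0, 0, 0, 0, -1], [0, 0, 0, 0, 0, 0, -1]]
  ]
}}

```text
clock: 2.1
eef_pos: [643.5, 99.8, 188.1]
tcp_rot: [3.141, 0.002, -0.001]
contact_force: [0.5, 0.5, 0.8]
opening: -0.003
grasp_force: 0.0
```

Emit:
{"fn": "send_rows", "kwargs": {
  "moves": [
    [[0, 0, -0.023, 0, 0, 0, -1], [0, 0, -0.023, 0, 0, 0, -1], [0, 0, -0.023, 0, 0, 0, -1], [0, 0, 0, 0, 0, 0, -1], [0, 0.01, 0, 0, 0, 0, -1], [0, 0.01, 0, 0, 0, 0, -1], [0, 0.01, 0, 0, 0, 0, -1], [0, 0, 0, 0, 0, 0, -1], [0, 0, 0, 0, 0, 0, -1]]
  ]
}}

```text
clock: 3.0
eef_pos: [644.0, 130.6, 119.8]
tcp_rot: [-3.142, -0.001, -0.0]
contact_force: [0.6, -0.3, -0.1]
opening: 0.002
grasp_force: 0.0
```

Run:
```python
from h import *
f=grab_frame("side"); cv2.imwrite("pics/s1.png",cv2.resize(f["img"][150:310,150:362,::-1],None,fx=3.7,fy=3.7,interpolation=cv2.INTER_CUBIC))
```

```text
(no output)
```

View pics/s1.png

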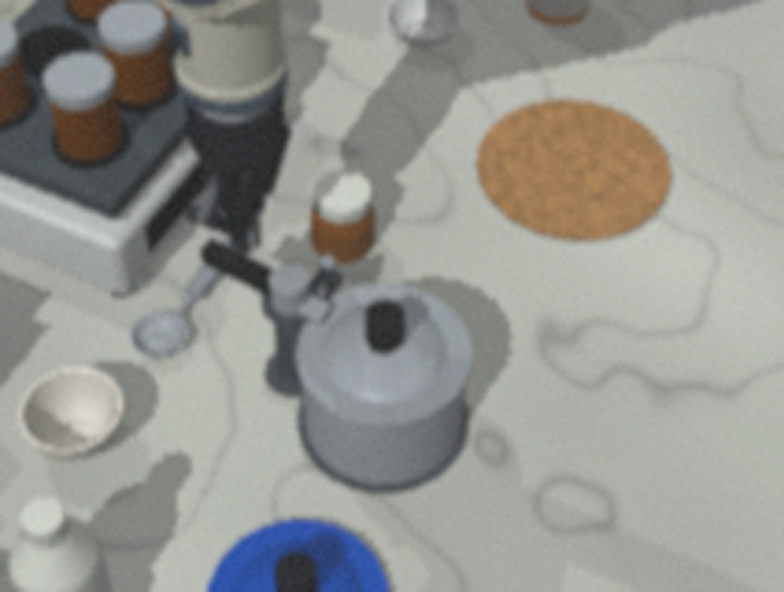

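The fingers, at (240,240), are level with the handle and on its far side, between it and jar_a. Next I'll push along the arc.

Emit:
{"fn": "send_rows", "kwargs": {
  "moves": [
    [[0.0045, 0.0115, 0, 0, 0, 0, -1], [0.0022, 0.0115, 0, 0, 0, 0, -1], [0.0002, 0.0117, 0, 0, 0, 0, -1], [-0.0018, 0.0115, 0, 0, 0, 0, -1], [-0.0038, 0.0111, 0, 0, 0, 0, -1], [-0.0057, 0.0102, 0, 0, 0, 0, -1], [-0.0073, 0.009, 0, 0, 0, 0, -1], [0, 0, 0, 0, 0, 0, -1], [0, 0, 0, 0, 0, 0, -1]]
  ]
}}

```text
clock: 3.95
eef_pos: [632.0, 206.8, 119.5]
tcp_rot: [-3.142, -0.0, -0.0]
contact_force: [0.4, -0.6, -0.3]
opening: -0.001
grasp_force: 0.0
```

Run:
```python
from h import *
f=grab_frame("side"); cv2.imwrite("pics/s2.png",cv2.resize(f["img"][150:310,150:362,::-1],None,fx=3.7,fy=3.7,interpolation=cv2.INTER_CUBIC))
```

```text
(no output)
```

View pics/s2.png

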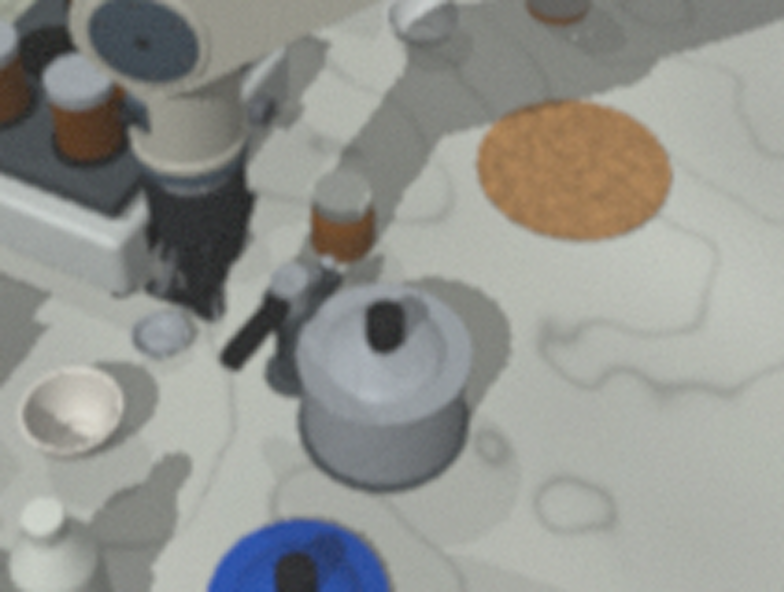

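The handle has snapped open and now points to (230,360), with the fingers clear of it. I'll check the angle numerically, raise the arm and go over the knob.

Emit:
{"fn": "send_rows", "kwargs": {
  "moves": [
    [[0, 0, 0.042, 0, 0, 0, -1], [0, 0, 0.042, 0, 0, 0, -1], [-0.0344, -0.0093, 0, 0, 0, 0, 1], [-0.0344, -0.0093, 0, 0, 0, 0, 1], [-0.0344, -0.0093, 0, 0, 0, 0, 1], [-0.0344, -0.0093, 0, 0, 0, 0, 1], [0, 0, 0, 0, 0, 0, 1], [0, 0, 0, 0, 0, 0, 1]]
  ]
}}

```text
clock: 4.8
eef_pos: [494.8, 169.0, 203.9]
tcp_rot: [-3.141, -0.001, -0.002]
contact_force: [0.9, 0.5, 0.3]
opening: 0.995
grasp_force: 0.0
```

Run:
```python
from h import *
from scipy.spatial.transform import Rotation as Ro
f=grab_frame("side")
m=np.zeros((384,512),np.uint8);g=f["img"].max(2)<75;m[228:252,207:230]=g[228:252,207:230]*255
c=max(cv2.findContours(m,0,1)[0],key=cv2.contourArea)
P=np.array([onz(f,*p[0],115)[:2] for p in c],np.float32)
(x,y),_,_=cv2.fitEllipse(P) if len(P)>4 else ((0,0),0,0)
print("handle",P.min(0),P.max(0),cv2.minAreaRect(P), np.degrees(np.arctan2(P[:,1].mean()-160.7,P[:,0].mean()-584))+5.6)
s=sense();f=grab_frame("wrist");T=np.array(f["T_tool_cam"])
R=Ro.from_euler("xyz",s["tcp_rot"]).as_matrix();W=np.eye(4);W[:3,:3]=R;W[:3,3]=s["eef_pos"];C=W@T
K=np.array(f["mtx"]);print(s["eef_pos"],proj({"rvec":cv2.Rodrigues(C[:3,:3].T)[0],"tvec":-C[:3,:3].T@C[:3,3],"mtx":K},[494.5,169.5,142]))
cv2.imwrite("pics/w1.png",f["img"][:,:,::-1])
```

```text
handle [537.4969 175.5961] [595.4807  249.33472] ((573.370849609375, 208.9512481689453), (57.467628479003906, 71.56370544433594), 13.610713958740234) 108.35558
[495.62418961 169.24684467 203.89357331] [[253.41443514 224.71058415]]
```

View pics/w1.png

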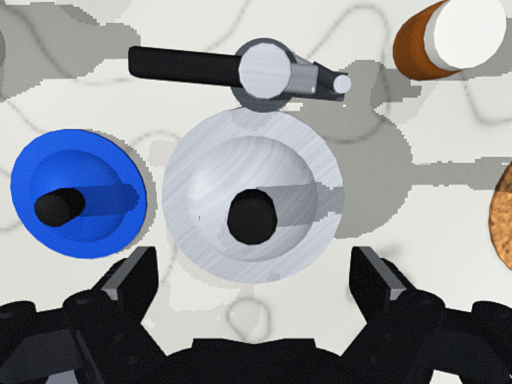

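The wrist view shows the handle swung fully to the pot's +y side, the tongue clear of the lid, and the knob top at about (252,222) against a predicted (253,225). I'll descend and grip.

Emit:
{"fn": "send_rows", "kwargs": {
  "moves": [
    [[0, 0, -0.025, 0, 0, 0, 1], [0, 0, -0.025, 0, 0, 0, 1], [0, 0, -0.022, 0, 0, 0, 1], [0, 0, 0, 0, 0, 0, 1], [0, 0, 0, 0, 0, 0, -1], [0, 0, 0, 0, 0, 0, -1], [0, 0, 0, 0, 0, 0, -1], [0, 0, 0, 0, 0, 0, -1], [0, 0, 0, 0, 0, 0, -1]]
  ],
  "grip_force": 60
}}

```text
clock: 5.8
eef_pos: [495.3, 169.6, 132.6]
tcp_rot: [-3.141, -0.002, -0.001]
contact_force: [-1.4, 0.3, 6.6]
opening: 0.356
grasp_force: 59.1
```

Emit:
{"fn": "send_rows", "kwargs": {
  "moves": [
    [[0, 0, 0.004, 0, 0, 0, -1], [0, 0, 0.008, 0, 0, 0, -1], [0, 0, 0.01, 0, 0, 0, -1], [0, 0, 0.01, 0, 0, 0, -1], [0, 0, 0.015, 0, 0, 0, -1], [0, 0, 0.02, 0, 0, 0, -1], [0, 0, 0.02, 0, 0, 0, -1], [0, 0, 0.015, 0, 0, 0, -1], [0, 0, 0, 0, 0, 0, -1], [0, 0, 0, 0, 0, 0, -1]]
  ]
}}

```text
clock: 6.8
eef_pos: [494.5, 169.2, 233.5]
tcp_rot: [-3.141, -0.001, -0.001]
contact_force: [-0.9, -0.7, -2.8]
opening: 0.349
grasp_force: 59.7
```

Run:
```python
from h import *
f=grab_frame("side"); cv2.imwrite("pics/s3.png",cv2.resize(f["img"][120:310,150:402,::-1],None,fx=3,fy=3,interpolation=cv2.INTER_CUBIC))
```

```text
(no output)
```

View pics/s3.png

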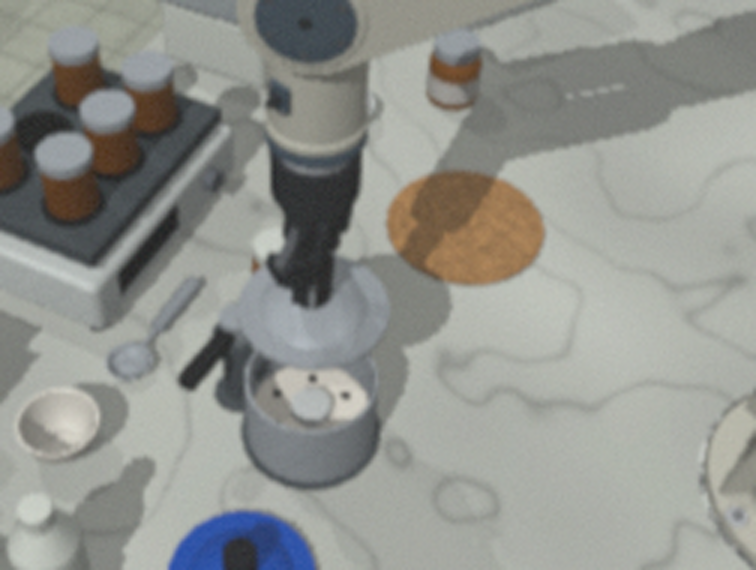

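The lid is gripped level and clear of the pot, and the clamp handle is still open. I'll carry it to the mat.

Emit:
{"fn": "send_rows", "kwargs": {
  "moves": [
    [[-0.002, -0.021, 0, 0, 0, 0, -1], [-0.0035, -0.038, 0, 0, 0, 0, -1], [-0.0035, -0.038, 0, 0, 0, 0, -1], [-0.0035, -0.038, 0, 0, 0, 0, -1], [-0.0035, -0.038, 0, 0, 0, 0, -1], [-0.0035, -0.038, 0, 0, 0, 0, -1], [-0.0035, -0.038, 0, 0, 0, 0, -1], [-0.0035, -0.038, 0, 0, 0, 0, -1], [-0.0035, -0.038, 0, 0, 0, 0, -1], [-0.0015, -0.021, 0, 0, 0, 0, -1]]
  ]
}}

```text
clock: 7.85
eef_pos: [462.0, -179.0, 232.2]
tcp_rot: [-3.142, 0.002, -0.003]
contact_force: [0.6, 1.1, -3.7]
opening: 0.353
grasp_force: 60.2
```

Emit:
{"fn": "send_rows", "kwargs": {
  "moves": [
    [[0, 0, 0, 0, 0, 0, -1], [0, 0, -0.02, 0, 0, 0, -1], [0, 0, -0.03, 0, 0, 0, -1], [0, 0, -0.03, 0, 0, 0, -1], [0, 0, -0.03, 0, 0, 0, -1], [0, 0, -0.025, 0, 0, 0, -1], [0, 0, -0.02, 0, 0, 0, -1], [0, 0, -0.01, 0, 0, 0, -1], [0, 0, 0, 0, 0, 0, -1], [0, 0, 0, 0, 0, 0, -1]]
  ]
}}

```text
clock: 8.85
eef_pos: [463.3, -176.5, 68.6]
tcp_rot: [-3.142, -0.0, -0.001]
contact_force: [-0.1, 0.1, -3.2]
opening: 0.353
grasp_force: 60.3
```

16 mm to go. I'll make the last part slow and watch the force.

Emit:
{"fn": "send_rows", "kwargs": {
  "moves": [
    [[0, 0, -0.004, 0, 0, 0, -1], [0, 0, -0.004, 0, 0, 0, -1], [0, 0, -0.003, 0, 0, 0, -1], [0, 0, -0.002, 0, 0, 0, -1], [0, 0, -0.001, 0, 0, 0, -1], [0, 0, 0, 0, 0, 0, -1], [0, 0, 0, 0, 0, 0, -1]]
  ]
}}

```text
clock: 9.55
eef_pos: [463.1, -176.8, 54.3]
tcp_rot: [3.142, -0.0, -0.001]
contact_force: [-0.3, -0.1, -3.1]
opening: 0.352
grasp_force: 60.3
```

Emit:
{"fn": "send_rows", "kwargs": {
  "moves": [
    [[0, 0, -0.001, 0, 0, 0, -1], [0, 0, -0.0005, 0, 0, 0, -1], [0, 0, 0, 0, 0, 0, -1]]
  ]
}}

```text
clock: 9.85
eef_pos: [463.0, -176.8, 52.8]
tcp_rot: [3.142, -0.0, -0.001]
contact_force: [0.8, -0.3, -2.6]
opening: 0.354
grasp_force: 60.3
```

Emit:
{"fn": "send_rows", "kwargs": {
  "moves": [
    [[0, 0, -0.001, 0, 0, 0, -1], [0, 0, 0, 0, 0, 0, -1]]
  ]
}}

```text
clock: 10.05
eef_pos: [463.1, -176.8, 52.6]
tcp_rot: [3.142, 0.0, -0.001]
contact_force: [-4.0, -0.2, 11.2]
opening: 0.35
grasp_force: 61.8
```

Emit:
{"fn": "send_rows", "kwargs": {
  "moves": [
    [[0, 0, -0.001, 0, 0, 0, -1], [0, 0, 0, 0, 0, 0, -1]]
  ]
}}

```text
clock: 10.25
eef_pos: [463.1, -176.9, 52.5]
tcp_rot: [3.141, -0.0, -0.001]
contact_force: [-7.4, 1.3, 27.0]
opening: 0.353
grasp_force: 63.4
```

The force shows the lid has touched down on the mat. I'll release it and retreat upward.

Emit:
{"fn": "send_rows", "kwargs": {
  "moves": [
    [[0, 0, 0.0015, 0, 0, 0, -1], [0, 0, 0, 0, 0, 0, 0.2], [0, 0, 0, 0, 0, 0, 1], [0, 0, 0, 0, 0, 0, 1], [0, 0, 0, 0, 0, 0, 1], [0, 0, 0.02, 0, 0, 0, 1], [0, 0, 0.04, 0, 0, 0, 1], [0, 0, 0.045, 0, 0, 0, 1], [0, 0, 0.045, 0, 0, 0, 1], [0, 0, 0, 0, 0, 0, 1]]
  ]
}}

```text
clock: 11.25
eef_pos: [466.2, -178.0, 207.9]
tcp_rot: [3.138, -0.009, -0.001]
contact_force: [0.7, 0.3, -0.1]
opening: 1.002
grasp_force: 0.0
```

Emit:
{"fn": "send_rows", "kwargs": {
  "moves": [
    [[-0.04, -0.02, 0.02, 0, 0, 0, 1], [-0.04, -0.02, 0.02, 0, 0, 0, 1], [-0.04, -0.02, 0.02, 0, 0, 0, 1], [0, 0, 0, 0, 0, 0, 1], [0, 0, 0, 0, 0, 0, 1]]
  ]
}}

```text
clock: 11.75
eef_pos: [342.6, -237.2, 262.4]
tcp_rot: [3.141, -0.001, -0.004]
contact_force: [-0.3, 0.1, 0.4]
opening: 1.001
grasp_force: 0.0
```

Run:
```python
from h import *
f=grab_frame("side"); cv2.imwrite("pics/s4.png",cv2.resize(f["img"][120:310,150:402,::-1],None,fx=3,fy=3,interpolation=cv2.INTER_CUBIC))
```

```text
(no output)
```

View pics/s4.png

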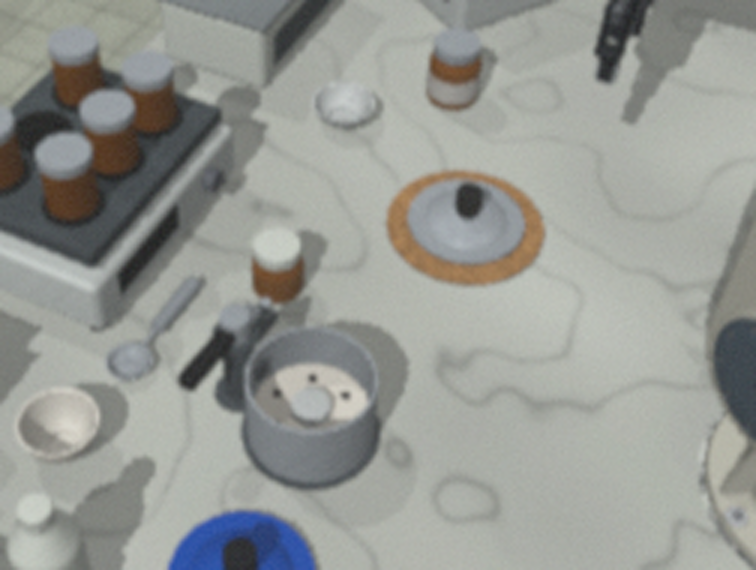

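The lid lies flat and centred on the mat at (466,222). The clamp is open, the bystanders look untouched, and the gripper is clear of everything.

```bash
python3 -c "
from rig import sign_off
print(sign_off())"
```

```text
the job is handed in; nothing more can be done
None
```

The clamp was clicked fully open and left open, the lid was set down flat in the middle of the cork mat without being dropped, no bystander was visibly disturbed, and the job was handed in at about 12 s of robot time; no verdict was returned.

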